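Park the full slide rack in the drain stand

ROBOT

A 6-joint arm with a two-finger parallel gripper is mounted at the origin on the work surface. World frame = base frame: x ahead of the robot, y to its left, z up, the work surface at z = 0. Lengths are in mm, angles in degrees, forces in N, time in s.
With the tool pointing down it reaches from about 325 to 900 mm from the base axis. Payload 6.1 kg.
Tool frame: the origin (TCP) lies midway between the tips of the shut fingers; the grasp point (between the pads) lies 19 mm behind it; z points along the fingers, y is the direction in which the jaws open and shut (so a half turn about z gives the same grasp; the last joint's range is limited). The gripper opens to 85 mm and grips with 20 to 120 N. Pads are 22 mm wide; open, the fingers measure 114 mm over their backs; the gripper's body (76 mm by 85 mm) begins 54 mm behind the grasp point. The pads swing forward as they close: fully open they stand 13 mm farther back than shut.
Start: joints at [-75.178, 12.628, 87.462, -0, 79.91, -7.225], TCP at [234.601, -579.291, 231.3] pointing down, gripper open.
Joint ranges: [-170.65, 170.65], [-52.31, 119.04], [5.05, 147.46], [-71.25, 251.25], [11.57, 151.72], [-153.62, 153.62]. Speed limits (degrees/s): [147.25, 147.25, 172.46, 180, 180, 180].

INTERFACE

Orientations are given as a 3x3 rotation matrix whose columns are the frame's x, y, z axes.
In Python, from station import status, get_image, workorder gives the robot as it stands.
- The arm moves only by the tool arm_command, never from a script. Its argument "rows" is a list of rows, each a list of 3 entries, a list of its own where there are three numbers: the closure, from -1 (fully open) to 1 (shut), then the shift along the tool's x, y, z each as a share of 0.15 m, from -1 to 1, then the turn, a rotation vector about the tool's x, y, z each as a share of 2 pi rad, from -1 to 1. In form: [[gripper, [dx, dy, dz], [ax, ay, az]], ...]. A call has 1 to 20 rows; each row is the pose to reach, as a shift and turn from the pose commanded when the call began, along the tool's axes at that moment, turning the shorter way round; what a row does not reach only later rows make up. A row lasts 1/8 s, in which the tool goes at most 62.5 mm and 10.7 degrees, less where a joint would pass 70% of its speed; a pose out of reach is approached as far as the arm can. A call with a number of a shift or a turn outside -1 to 1 is refused whole. A call with a gripper value outside its range is refused whole. The fingers move at their own pace and stop on an object; "grip_force" is the grip in N (left out, the last holds). Time passes only in rows, so rows that repeat a pose let the fingers close. It gives the time, the measured TCP pose, the force and the opening at its end, in the units of the state.
- status.get_obs(): the state, without advancing time (a new reading comes with each control period).
- get_image(name): name is "side" or "top" or "wrist"; returns a dict with "color" (480x640x3 uint8, blue, green, red), "fx", "fy", "cx", "cy" (pixels), "R" (3x3) and "t" (3): a world point X has camera coordinates R X + t. Camera axes: x right, y down, z forward; pixel columns grow to the right and rows downward; lengths in mm; the calibration is good to about 2 mm. A picture is of the moment at which its call begins. There is no depth.
- workorder.close_job(): hands the job in, once; it reports no verdict.
The state is a dict: "time_s": time; "q": joint angles; "qvel": joint speeds; "tau": joint torques, N m; "position": TCP position; "orientation": TCP orientation; "contact_force": force on the tool from outside, world axes, zero at the start; "moment": the same for the moment, N m; "grip_width": finger opening in mm.
Only numpy, scipy, OpenCV 4.12 (cv2) and the standard library are available. Lean on these libraries where they do the work, as an engineer would, in place of code of your own. Each camera call takes 0.05 s, during which the arm holds its last target.

TASK

Put the slide rack that is loaded with slides away to drain: going along the drain stand from its narrow end, lower the rack lengthwise into the first lane that is wide enough to take it, so that it stands upright and flat on the lane's floor without sticking out past the stand's ends. Keep it upright, lower it in rather than dropping it, and leave the small empty rack where it stands.

Things in the scene. Friction and masses are not known exactly. Their poses are not given: they have to be found in the camera images.
- slide_rack_mid (a point): Centre (63 mm above the underside, z up) of the loaded slide rack: loose grey basket 84 mm long (x), 46 wide (y), 60 high, 0.2 kg. White-ended slides, fixed in it, reach 79 mm above its underside at both ends. Mid-length, a handle fin 36 mm along x, 12 thick along y, rises to 126 mm above the underside: grip it from above, across its thickness, 45 mm above this point. Same either way round.
- small_rack_mid (a point): A bystander to leave alone: an empty rack of the same make with the same handle, no slides, 84 mm long (x), 32 mm wide (y), 126 mm high overall, standing loose on the bench. The point is its centre, 63 mm above its underside. It may stand on either side of the loaded rack.
- drain_stand: Fixed steel drain stand. Origin: centre of underside, on the bench; z up. Floor 130 mm (x) by 252 (y), 6 thick; five 8 mm dividers run along x, full length, tops 46 mm above the bench. The four lanes between, open on top and at both ends, are 20, 38, 64 and 90 mm wide from the -y end to the +y end, centre lines at y = -108, -71, -12, +73 mm in its frame.

How it is judged (in metres and radians):
At the end, for the whole second after the job is handed in: The loaded rack stands still in the 64 mm lane, the first from the narrow end to take its 46 mm: centre within 13 mm of the lane's centre line and 26 mm of mid-length, lengthwise within 15 degrees, upright within 7, its underside within 5 mm of the lane's floor (y of slide_rack_mid in the frame of drain_stand between -0.025 and 0.001 m and x of slide_rack_mid in the frame of drain_stand between -0.026 and 0.026 m and z of slide_rack_mid in the frame of drain_stand below 0.074 m and angle between slide_rack_mid's own z axis and vertical below 0.12 rad and angle between the x axis of slide_rack_mid and the x axis of drain_stand, either way round below 0.27 rad and linear speed of slide_rack below 0.02 m/s); the robot touches nothing.
It fails at once if the small empty rack is pushed more than 30 mm or tipped over (distance of small_rack_mid from where it was at the start of the episode above 0.03 m or angle between small_rack_mid's own z axis and vertical above 0.5 rad).
It fails at once if the loaded rack is tipped by more than 35 degrees (angle between slide_rack_mid's own z axis and vertical above 0.61 rad).
It fails at once if the loaded rack is dropped (falls out of the fingers by some 20 mm or more) (linear speed of slide_rack above 0.6 m/s and contact force between the fingers and slide_rack below 0.1 N).
It also fails if it takes over 35 s, if anything falls off the work surface, if the arm or the gripper's body presses on something with over 40 N, if the wrist force passes 120 N, or if a joint passes its speed limit or range.

## Working session

There is one attempt and no reset: what is moved stays moved. The work goes in short steps, Python scripts to look and compute and a tool call to move; the robot and the scene stay as the last step left them, time stands still between calls to the robot, and variables do not carry over. Pictures are saved under pics/ and viewed, and the job is handed in when it is done.

Besides the shell and the picture viewer there is one more tool, called after "Emit:" in YAML: its name, and indented under it one key for each argument. arm_command: Moves the arm, as the interface text tells. Its arguments: {"type":"object","properties":{"rows":{"type":"array"},"grip_force":{"type":"number"}},"required":["rows"]}

```bash
mkdir -p pics; cat > h.py <<'E'
import numpy as np, cv2
from station import status, get_image, workorder
def snap(n,f):
    im=get_image(n); cv2.imwrite('pics/'+f,im['color']); np.savez('pics/'+f+'.npz',**{k:np.array(v) for k,v in im.items()}); return im
def load(f): return dict(np.load('pics/'+f+'.npz'))
def ray(im,u,v,z):
    R=np.array(im['R']);t=np.array(im['t']).ravel();C=-R.T@t
    d=R.T@np.array([(u-im['cx'])/im['fx'],(v-im['cy'])/im['fy'],1.]); return C+d*(z-C[2])/d[2]
def proj(im,X):
    c=im['R']@np.array(X,float)+np.array(im['t']).ravel(); return np.array([im['fx']*c[0]/c[2]+im['cx'],im['fy']*c[1]/c[2]+im['cy']])
E
python3 - <<'E'
from h import *
o=status.get_obs();print(o)
for n in ['top','side']:
    im=snap(n,n+'0.png'); print(n,-im['R'].T@np.array(im['t']).ravel(),im['R'])
E
```

```text
{'time_s': 0.0, 'q': array([-7.51789097e+01,  1.26770755e+01,  8.75256011e+01,  1.88208555e-03,
        7.99112654e+01, -7.22292799e+00]), 'qvel': array([ 0.04291443,  0.11145423,  0.00517853, -0.01320335,  0.00957929,
        0.05096729]), 'tau': array([ 1.73439028e-03, -4.96893847e+01, -3.89395809e+01, -1.86646021e-04,
        1.11549039e-02,  6.28407619e-06]), 'position': array([ 234.44445722, -578.70440509,  230.18094153]), 'orientation': array([[ 9.26898023e-01,  3.75312971e-01, -4.77438238e-04],
       [ 3.75313169e-01, -9.26896055e-01,  1.93077040e-03],
       [ 2.82107558e-04, -1.96881613e-03, -9.99998022e-01]]), 'contact_force': array([ 0.20060569, -0.00145752,  0.50084937]), 'moment': array([ 0.00210025,  0.00167652, -0.02567653]), 'grip_width': 85.30479985025025}
top [464.20547576 -41.2886622  988.09787313] [[-0.01806447 -0.99956827  0.02317221]
 [-0.99668596  0.01616422 -0.07972341]
 [ 0.07931443 -0.02453558 -0.99654765]]
side [207.36137566 716.99348748 769.7904004 ] [[-0.90372767 -0.4277517   0.01745806]
 [-0.28009743  0.55994857 -0.77974549]
 [ 0.32376184 -0.70956753 -0.62585317]]
```

View pics/top0.png

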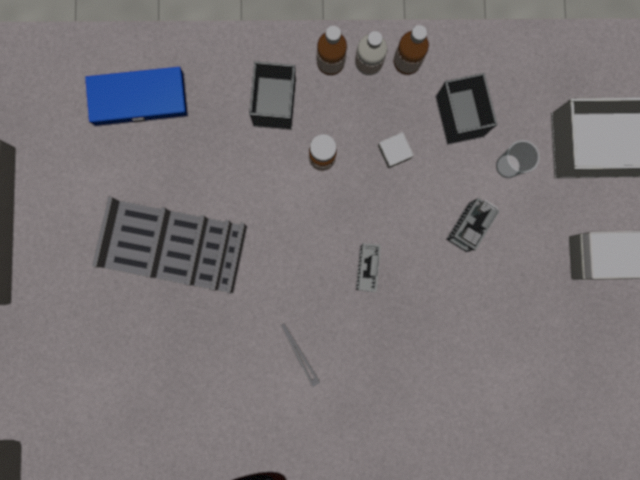

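View pics/side0.png

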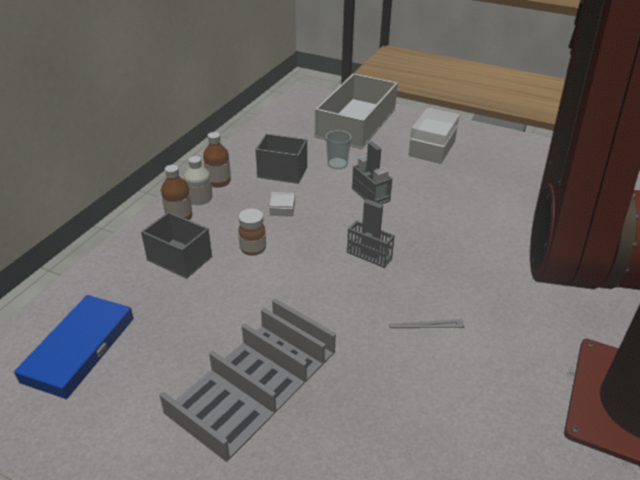

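The top view shows the stand at (170,245), with its narrow end to the right at about (238,257). The loaded rack is at (472,225) and the small rack at (368,268). The side view agrees. I'll zoom in to get exact corners.

```bash
python3 - <<'E'
from h import *
im=load('top0.png')['color']
a=cv2.resize(im[190:300,85:255],None,fx=4.7,fy=4.7,interpolation=cv2.INTER_CUBIC)
b=cv2.resize(im[190:300,340:510],None,fx=4.7,fy=4.7,interpolation=cv2.INTER_CUBIC)
s=load('side0.png')['color'];c=cv2.resize(s[130:270,320:420],None,fx=4,fy=4,interpolation=cv2.INTER_CUBIC)
for n,x in zip('abc',(a,b,c)): cv2.imwrite(f'pics/crop_{n}.png',x)
E
```

```text
(no output)
```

View pics/crop_a.png

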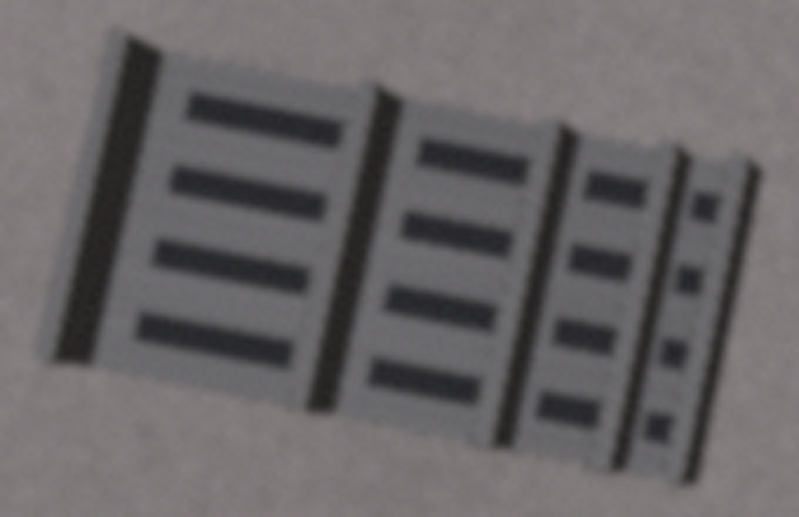

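View pics/crop_b.png

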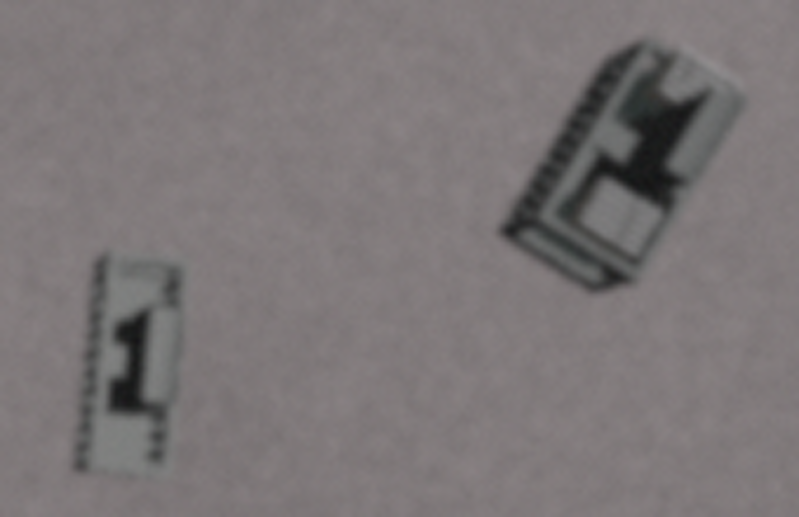

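View pics/crop_c.png

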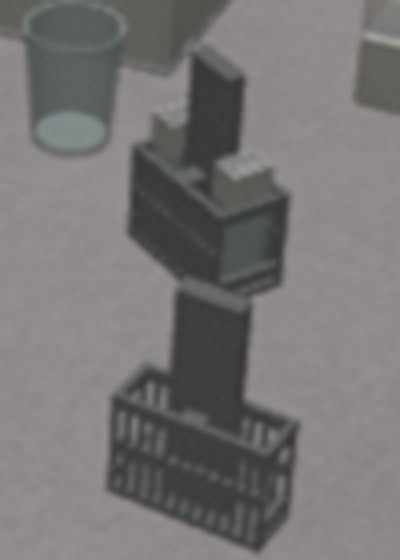

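```bash
python3 - <<'E'
from h import *
im=load('top0.png')
f=4.7
g=cv2.cvtColor(im['color'],cv2.COLOR_BGR2GRAY)[190:300,85:255]
G=cv2.resize(g,None,fx=f,fy=f,interpolation=cv2.INTER_CUBIC)
m=(G<78).astype(np.uint8)
n,l,st,ce=cv2.connectedComponentsWithStats(m)
pts=[]
for i in range(1,n):
    if 150<st[i,4]<6500:
        u,v=(ce[i]+.5)/f-.5+[85,190]; X=ray(im,u,v,6); pts.append(X[:2]); print(st[i,4],ce[i].round(),X.round(1))
# top-edge of dividers z=46: corner picks
print('rack')
for n,(a,b),z in [('rimL',(650,45),60),('rimR',(745,95),60),('rimRb',(635,275),60),('rimLb',(525,222),60),('botL',(503,233),0),('botR',(598,290),0)]:
    u,v=(np.array([a,b])+.5)/f-.5+[340,190]; print(n,ray(im,u,v,z).round(1))
s=load('side0.png')
for n,(a,b),z in [('finA',(193,45),126),('finB',(243,78),126),('mbotL',(130,232),0),('mbotnear',(222,298),0),('mbotR',(280,285),0),('rim',(135,145),60),('rim',(218,217),60),('rim',(288,190),60)]:
    u,v=(np.array([a,b])+.5)/4-.5+[320,130]; print(n,ray(s,u,v,z).round(1))
E
```

```text
4501 [264. 120.] [612.3 273.3   6. ]
3231 [473. 162.] [594.3 190.    6. ]
5783 [652. 310.] [533.4 118.9   6. ]
4644 [722. 324.] [527.5  91.    6. ]
4504 [248. 193.] [583.  279.5   6. ]
1814 [615. 190.] [582.1 133.2   6. ]
755 [704. 207.] [574.6  97.7   6. ]
3157 [457. 234.] [565.1 196.4   6. ]
4463 [231. 266.] [553.6 286.    6. ]
1801 [600. 263.] [552.9 139.5   6. ]
795 [688. 280.] [545.2 104.3   6. ]
3228 [441. 308.] [535.7 202.8   6. ]
4572 [214. 340.] [524.3 292.1   6. ]
1799 [584. 336.] [523.5 145.7   6. ]
781 [673. 353.] [516.  110.5   6. ]
3236 [424. 381.] [506.5 209.2   6. ]
1809 [568. 410.] [494.2 152.    6. ]
780 [658. 427.] [486.6 116.7   6. ]
rack
rimL [ 624.5 -349.7   60. ]
rimR [ 604.5 -385.8   60. ]
rimRb [ 535.7 -340.2   60. ]
rimLb [ 556.7 -298.6   60. ]
botL [ 558.3 -306.1    0. ]
botR [ 534.4 -344.1    0. ]
finA [ 597.4 -350.1  126. ]
finB [ 561.6 -330.4  126. ]
mbotL [ 626.4 -348.6    0. ]
mbotnear [ 556.7 -312.5    0. ]
mbotR [ 532.9 -338.2    0. ]
rim [ 624.6 -344.3   60. ]
rim [ 558.2 -299.1   60. ]
rim [ 534.5 -340.    60. ]
```

The stand's long axis is at about -12.2°, and the 64 mm lane's centre is near (550.4, 199.6). The loaded rack is near (580, -342), yaw about -34°. I'll move above it and refine with the wrist camera.

Emit:
arm_command:
  rows:
    - [-1, [0.3, 0, 0], [0, 0, 0]]
    - [-1, [0.65, 0, 0], [0, 0, 0]]
    - [-1, [1, 0, 0], [0, 0, 0]]
    - [-1, [1, 0, 0], [0, 0, 0]]
    - [-1, [1, 0, 0], [0, 0, 0]]

```text
time_s: 0.72
position: [373.3, -522.8, 230.8]
orientation: [[0.927, 0.376, -0.001], [0.376, -0.927, 0.001], [-0.001, -0.001, -1.0]]
contact_force: [0.2, -0.9, -0.9]
grip_width: 85.3
```

Emit:
arm_command:
  rows:
    - [-1, [0.3, 0, 0], [0, 0, 0]]
    - [-1, [0.65, 0, 0], [0, 0, 0]]
    - [-1, [1, 0, 0], [0, 0, 0]]
    - [-1, [1, 0, 0], [0, 0, 0]]
    - [-1, [1, 0, 0], [0, 0, 0]]

```text
time_s: 1.35
position: [511.2, -467.6, 230.9]
orientation: [[0.927, 0.374, -0.001], [0.374, -0.927, 0.0], [-0.001, -0.001, -1.0]]
contact_force: [-0.7, -0.5, -1.0]
grip_width: 85.5
```

Emit:
arm_command:
  rows:
    - [-1, [0.2, -0.2, 0], [0, 0, 0.03]]
    - [-1, [0.5, -0.4, 0], [0, 0, 0.06]]
    - [-1, [0.73, -0.6, 0], [0, 0, 0.09]]
    - [-1, [0.73, -0.6, 0], [0, 0, 0.12]]
    - [-1, [0.73, -0.6, 0], [0, 0, 0.157]]
    - [-1, [0.73, -0.6, 0], [0, 0, 0.157]]
    - [-1, [0.73, -0.6, 0], [0, 0, 0.157]]
    - [-1, [0.73, -0.6, 0], [0, 0, 0.157]]

```text
time_s: 2.35
position: [579.4, -343.3, 231.4]
orientation: [[0.824, -0.567, -0.0], [-0.567, -0.824, -0.0], [-0.0, 0.0, -1.0]]
contact_force: [-0.3, -1.0, -0.4]
grip_width: 85.5
```

```bash
python3 - <<'E'
from h import *
o=status.get_obs();print(o['time_s'],o['position'],o['orientation'],o['q'])
im=snap('wrist','w1.png')
print(-im['R'].T@np.array(im['t']).ravel())
snap('side','s1.png')
E
```

```text
2.35 [ 579.42548746 -343.27701569  231.3758251 ] [[ 8.24005462e-01 -5.66581837e-01 -1.41933060e-04]
 [-5.66581855e-01 -8.24005440e-01 -1.91815412e-04]
 [-8.27448474e-06  2.38473643e-04 -9.99999972e-01]] [-3.73396560e+01  1.92029889e+01  7.94841024e+01 -1.38289396e-02
  8.13127085e+01  8.71746431e+01]
[ 648.73399399 -390.44013391  374.65803997]
```

View pics/w1.png

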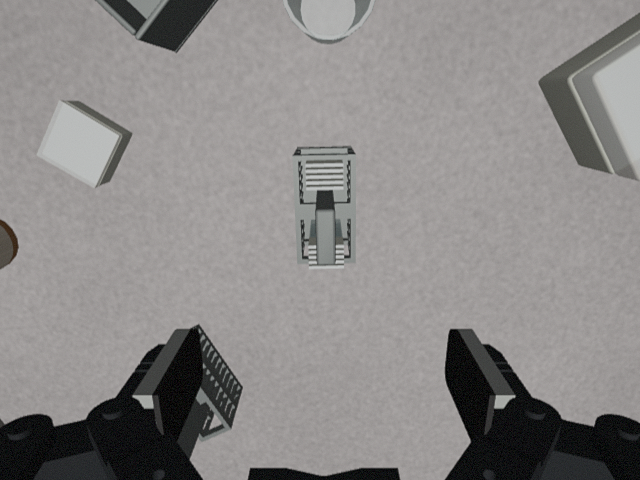

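The wrist view shows the loaded rack upright at (325,205), well aligned with the jaws. Its fin top is at about (325,228) and its white slides at (325,178) and (326,255). The small rack is under the left finger at (220,390). I'll measure the fin top at z=126 and the rim at z=60.

```bash
python3 - <<'E'
from h import *
im=load('w1.png')
c=cv2.resize(im['color'][135:280,270:380],None,fx=4,fy=4,interpolation=cv2.INTER_CUBIC);cv2.imwrite('pics/w1c.png',c)
print(im['R'],im['fx'],im['cx'],im['cy'])
E
```

```text
[[-5.66335840e-01 -8.24174530e-01 -2.46981396e-04]
 [-7.79805381e-01  5.35750300e-01  3.23844383e-01]
 [-2.66771972e-01  1.83597278e-01 -9.46110329e-01]] 428.35369151390233 323.44749805828735 245.03168478755904
```

View pics/w1c.png

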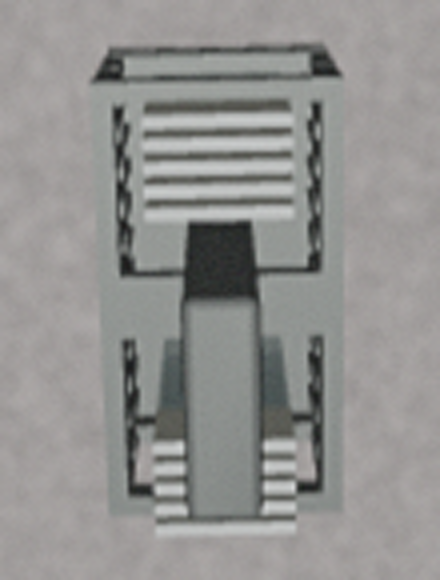

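```bash
python3 - <<'E'
from h import *
im=load('w1.png')
def P(l,z):
    r=np.array([ray(im,*((np.array(p)+.5)/4-.5+[270,135]),z)[:2] for p in l]);print(r.round(1),r.mean(0).round(1));
    for a,b in((0,3),(1,2),(0,1)):
        d=r[b]-r[a];print(np.hypot(*d).round(1),np.degrees(np.arctan2(d[1],d[0])).round(1))
P([(184,299),(259,299),(261,517),(187,517)],126)
P([(92,82),(343,80),(343,513),(110,510)],60)
E
```

```text
[[ 599.8 -351.1]
 [ 593.5 -360.3]
 [ 564.4 -341. ]
 [ 570.9 -331.5]] [ 582.1 -346. ]
34.9 145.9
34.9 146.5
11.2 -124.5
[[ 629.4 -350. ]
 [ 603.9 -387.6]
 [ 533.5 -341.7]
 [ 560.  -304.2]] [ 581.7 -345.9]
83.1 146.6
84.1 146.9
45.4 -124.0
```

Emit:
arm_command:
  rows:
    - [-1, [0.025, 0.005, 0.2], [0, 0, -0.002]]
    - [-1, [0.025, 0.005, 0.4], [0, 0, -0.002]]
    - [-1, [0.025, 0.005, 0.6], [0, 0, -0.002]]
    - [-1, [0.025, 0.005, 0.75], [0, 0, -0.002]]
    - [-1, [0.025, 0.005, 0.88], [0, 0, -0.002]]
    - [-1, [0.025, 0.005, 0.95], [0, 0, -0.002]]
    - [-1, [0.025, 0.005, 0.95], [0, 0, -0.002]]
    - [-1, [0.025, 0.005, 0.95], [0, 0, -0.002]]

```text
time_s: 3.45
position: [583.7, -345.4, 90.0]
orientation: [[0.831, -0.556, 0.002], [-0.556, -0.831, -0.001], [0.002, 0.0, -1.0]]
contact_force: [0.8, -1.3, 0.3]
grip_width: 85.6
```

```bash
python3 - <<'E'
from h import *
o=status.get_obs();print(o['time_s'],o['position'],o['contact_force'])
im=snap('wrist','w2.png')
E
```

```text
3.45 [ 583.72491971 -345.39863604   89.989856  ] [ 0.76112651 -1.27774942  0.26130418]
```

View pics/w2.png

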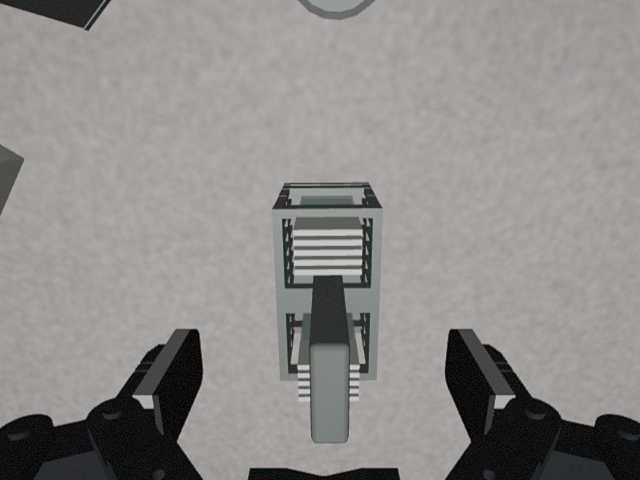

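The fin top, at (330,395), sits between the finger pads at (180,370) and (470,370), close to centred and aligned. Closing now.

Emit:
arm_command:
  rows:
    - [0, [0, 0, 0], [0, 0, 0]]
    - [0.4, [0, 0, 0], [0, 0, 0]]
    - [1, [0, 0, 0], [0, 0, 0]]
    - [1, [0, 0, 0], [0, 0, 0]]
    - [1, [0, 0, 0], [0, 0, 0]]
    - [1, [0, 0, 0], [0, 0, 0]]
    - [1, [0, 0, 0], [0, 0, 0]]
    - [1, [0, 0, 0], [0, 0, 0]]
  grip_force: 50

```text
time_s: 4.5
position: [582.9, -344.9, 88.7]
orientation: [[0.831, -0.556, -0.0], [-0.556, -0.831, 0.0], [-0.0, 0.0, -1.0]]
contact_force: [-0.0, -0.7, -1.6]
grip_width: 11.3
```

Emit:
arm_command:
  rows:
    - [1, [0, 0, -0.05], [0, 0, 0]]
    - [1, [0, 0, -0.15], [0, 0, 0]]
    - [1, [0, 0, -0.3], [0, 0, 0]]
    - [1, [0, 0, -0.5], [0, 0, 0]]
    - [1, [0, 0, -0.7], [0, 0, 0]]
    - [1, [0, 0, -0.9], [0, 0, 0]]
    - [1, [0, 0, -1], [0, 0, 0]]
    - [1, [0, 0, -1], [0, 0, 0]]
    - [1, [0, 0, -1], [0, 0, 0]]

```text
time_s: 5.62
position: [582.5, -344.5, 237.4]
orientation: [[0.831, -0.556, -0.002], [-0.556, -0.831, 0.001], [-0.002, -0.0, -1.0]]
contact_force: [-0.8, 0.3, -2.1]
grip_width: 11.6
```

```bash
python3 - <<'E'
from h import *
o=status.get_obs();print(o['time_s'],o['position'],o['orientation'],o['contact_force'],o['grip_width'],o['q'])
im=snap('wrist','w3.png');snap('side','s3.png')
t=load('top0.png')
print('small',ray(t,340+128/4.7,190+362/4.7,60))
E
```

```text
5.625 [ 582.47422025 -344.46907406  237.39622839] [[ 8.31425655e-01 -5.55633446e-01 -1.68906185e-03]
 [-5.55631994e-01 -8.31427362e-01  1.27609347e-03]
 [-2.11337245e-03 -1.22480046e-04 -9.99997759e-01]] [-0.81904417  0.28863383 -2.14548005] 11.568729816138951 [-3.72693915e+01  1.95391551e+01  7.84165844e+01 -4.23500375e-04
  8.21655504e+01  8.64850156e+01]
small [ 504.95271424 -145.66265634   60.        ]
```

View pics/w3.png

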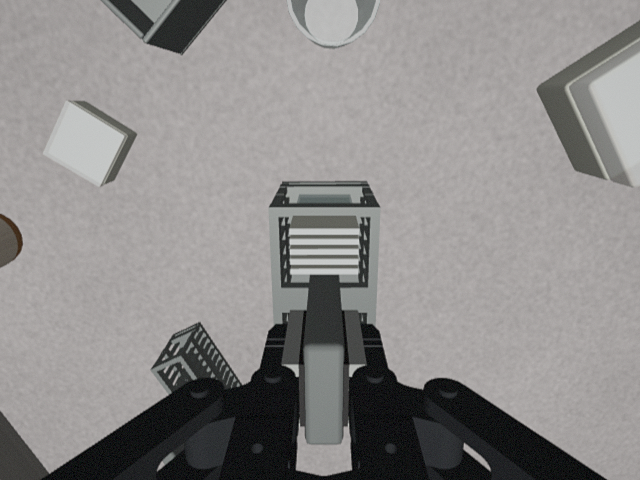

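View pics/s3.png

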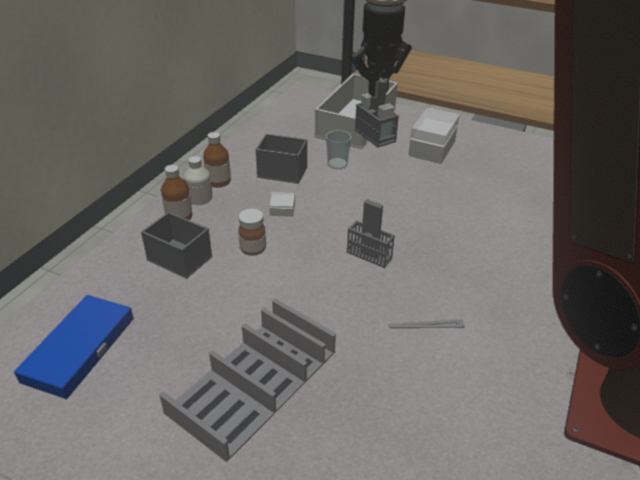

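The rack is held level and lifted. The small rack hasn't been touched, at about (505,-146). I'll raise it further and carry it over.

Emit:
arm_command:
  rows:
    - [1, [0, 0, -0.1], [0, 0, 0]]
    - [1, [-0.03, -0.04, -0.2], [0, 0, 0]]
    - [1, [-0.1, -0.14, -0.3], [0, 0, 0]]
    - [1, [-0.25, -0.33, -0.4], [0, 0, 0]]
    - [1, [-0.42, -0.56, -0.4], [0, 0, 0]]
    - [1, [-0.6, -0.8, -0.4], [0, 0, 0]]
    - [1, [-0.73, -0.96, -0.4], [0, 0, 0]]

```text
time_s: 6.6
position: [571.9, -161.2, 300.5]
orientation: [[0.832, -0.554, 0.002], [-0.554, -0.832, -0.0], [0.002, -0.001, -1.0]]
contact_force: [0.6, -0.4, -1.7]
grip_width: 11.7
```

Emit:
arm_command:
  rows:
    - [1, [-0.15, -0.2, 0], [0, 0, 0]]
    - [1, [-0.3, -0.4, 0], [0, 0, 0]]
    - [1, [-0.45, -0.6, 0], [0, 0, 0]]
    - [1, [-0.6, -0.8, 0], [0, 0, 0]]
    - [1, [-0.73, -0.96, 0], [0, 0, 0]]

```text
time_s: 7.22
position: [560.5, 18.9, 300.4]
orientation: [[0.832, -0.554, 0.002], [-0.554, -0.832, 0.0], [0.001, -0.001, -1.0]]
contact_force: [0.6, -0.0, -1.2]
grip_width: 11.3
```

Emit:
arm_command:
  rows:
    - [1, [-0.15, -0.2, 0], [0, 0, -0.01]]
    - [1, [-0.3, -0.4, 0], [0, 0, -0.02]]
    - [1, [-0.45, -0.6, 0], [0, 0, -0.03]]
    - [1, [-0.57, -0.76, 0], [0, 0, -0.04]]
    - [1, [-0.66, -0.88, 0], [0, 0, -0.05]]
    - [1, [-0.71, -0.94, 0], [0, 0, -0.06]]
    - [1, [-0.73, -0.97, 0], [0, 0, -0.06]]
    - [1, [-0.73, -0.97, 0], [0, 0, -0.06]]
    - [1, [-0.73, -0.97, 0], [0, 0, -0.06]]
    - [1, [-0.73, -0.97, 0], [0, 0, -0.06]]

```text
time_s: 8.48
position: [550.8, 197.5, 298.9]
orientation: [[0.977, -0.212, 0.0], [-0.212, -0.977, -0.0], [0.0, 0.0, -1.0]]
contact_force: [-0.5, -0.5, -1.7]
grip_width: 11.4
```

```bash
python3 - <<'E'
from h import *
o=status.get_obs();print(o['time_s'],o['position'],o['orientation'],o['contact_force'],o['grip_width'],o['q'])
im=snap('wrist','w4.png');snap('side','s4.png')
E
```

```text
8.475 [550.83439932 197.53977288 298.86948477] [[ 9.77355260e-01 -2.11605048e-01  1.04198635e-05]
 [-2.11605046e-01 -9.77355257e-01 -8.08916483e-05]
 [ 2.73009895e-05  7.68549822e-05 -9.99999997e-01]] [-0.45536593 -0.51455682 -1.726265  ] 11.430577788696871 [ 1.20123791e+01  5.13160796e+00  8.86365033e+01 -4.66760213e-03
  8.62322694e+01  1.14229115e+02]
```

View pics/w4.png

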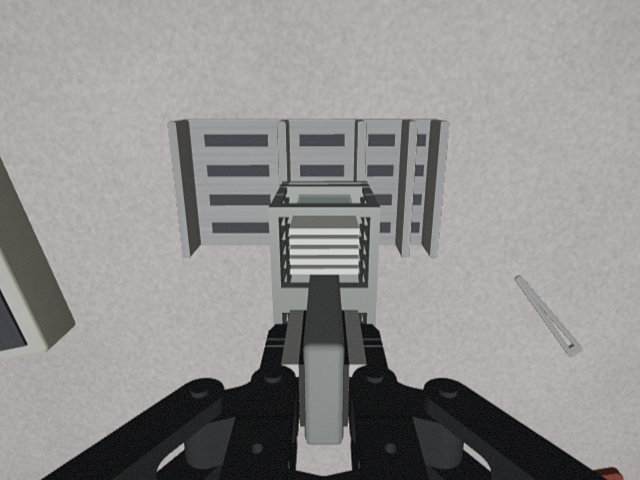

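View pics/s4.png

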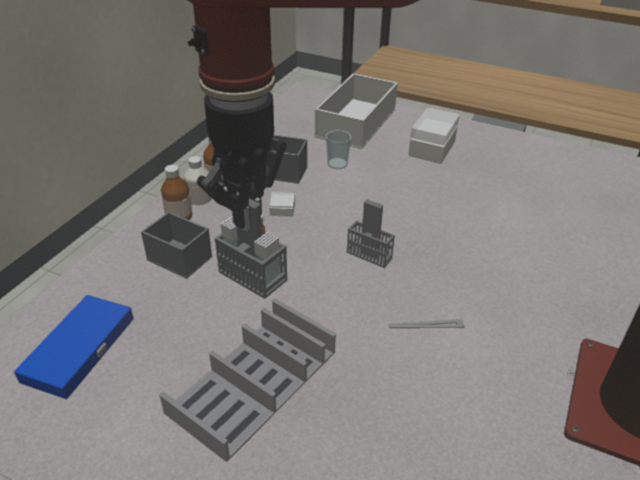

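```bash
python3 - <<'E'
from h import *
im=load('w4.png')
g=cv2.cvtColor(im['color'],cv2.COLOR_BGR2GRAY)
m=((g<105)).astype(np.uint8); m[185:]=0; 
n,l,st,ce=cv2.connectedComponentsWithStats(m)
P=[]
for i in range(1,n):
    if 150<st[i,4]<1500: print(st[i],ce[i].round(1),ray(im,*ce[i],6).round(1))
for p in [(170,121),(284,121),(361,121),(409,121),(445,121)]: print('divtop',ray(im,*p,46).round(1))
a=ray(im,270,207,270);b=ray(im,380,207,270);print('rim far mid',a,b,(a+b)/2,np.hypot(*(b-a)[:2]))
mid=(a+b)/2; x=np.array([.9774,-.2116,0]); print('rack centre',mid-42*x)
E
```

```text
[281 119  88  66 566] [322.4 158.8] [577.1 193.4   6. ]
[398 119  14  66 487] [403.5 151.6] [566.9 112.5   6. ]
[175 120  20  65 829] [185.  151.9] [612.8 326.5   6. ]
[426 120  16  65 661] [432.8 151.7] [560.6  83.8   6. ]
[204 135  64  11 697] [235.8 140. ] [613.3 273.5   6. ]
[299 134  46  12 501] [322.1 139.9] [595.3 189.8   6. ]
[368 134  27  12 322] [381.  139.5] [583.3 132.5   6. ]
[  0 158  13  27 180] [  3.8 175.1] [629.6 514.5   6. ]
[207 165  62  11 673] [237.7 170. ] [584.2 279.8   6. ]
[300 165  44  11 484] [321.5 170. ] [566.3 196.7   6. ]
[367 165  27  11 287] [379.7 170. ] [553.8 138.9   6. ]
divtop [643.3 317.6  46. ]
divtop [621.9 218.5  46. ]
divtop [607.4 151.5  46. ]
divtop [598.4 109.8  46. ]
divtop [591.7  78.5  46. ]
rim far mid [596.20919315 210.46364329 270.        ] [586.63830677 166.14207504 270.        ] [591.42374996 188.30285917 270.        ] 45.34317234300242
rack centre [550.37294996 197.19005917 270.        ]
```

Wrist and top views agree on the lane to within 1 mm. The rack needs a shift of about 2.4 mm towards the stand's +y. I'll lower it to just above the dividers.

Emit:
arm_command:
  rows:
    - [1, [0, -0.016, 0.1], [0, 0, 0]]
    - [1, [0, -0.016, 0.25], [0, 0, 0]]
    - [1, [0, -0.016, 0.4], [0, 0, 0]]
    - [1, [0, -0.016, 0.55], [0, 0, 0]]
    - [1, [0, -0.016, 0.7], [0, 0, 0]]
    - [1, [0, -0.016, 0.85], [0, 0, 0]]
    - [1, [0, -0.016, 0.95], [0, 0, 0]]
    - [1, [0, -0.016, 0.95], [0, 0, 0]]
    - [1, [0, -0.016, 0.95], [0, 0, 0]]

```text
time_s: 9.7
position: [551.8, 200.5, 157.1]
orientation: [[0.978, -0.211, 0.001], [-0.211, -0.978, 0.0], [0.001, -0.001, -1.0]]
contact_force: [-0.0, 1.0, -1.1]
grip_width: 11.6
```

```bash
python3 - <<'E'
from h import *
o=status.get_obs();print(o['time_s'],o['position'],o['orientation'],o['contact_force'],o['grip_width'])
im=snap('wrist','w5.png');s=snap('side','s5.png')
cv2.imwrite('pics/s5c.png',cv2.resize(s['color'][200:460,150:350],None,fx=2.3,fy=2.3,interpolation=cv2.INTER_CUBIC))
E
```

```text
9.7 [551.82751766 200.54309801 157.05174637] [[ 9.77585011e-01 -2.10537697e-01  1.19313162e-03]
 [-2.10538173e-01 -9.77585595e-01  2.86516233e-04]
 [ 1.10606582e-03 -5.31293727e-04 -9.99999247e-01]] [-0.01074836  1.01741472 -1.13863369] 11.596718874503814
```

View pics/w5.png

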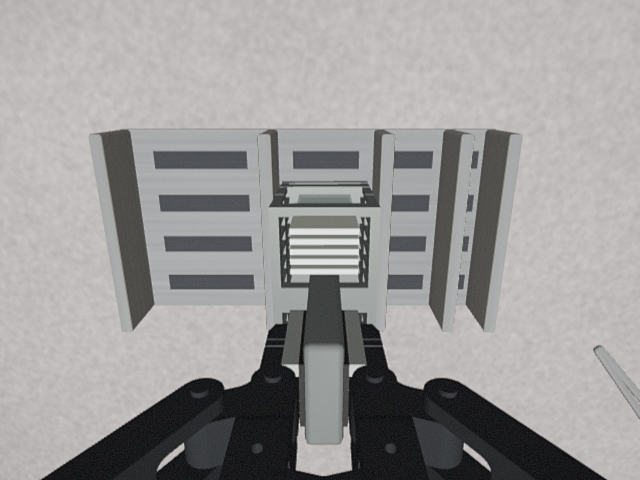

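View pics/s5c.png

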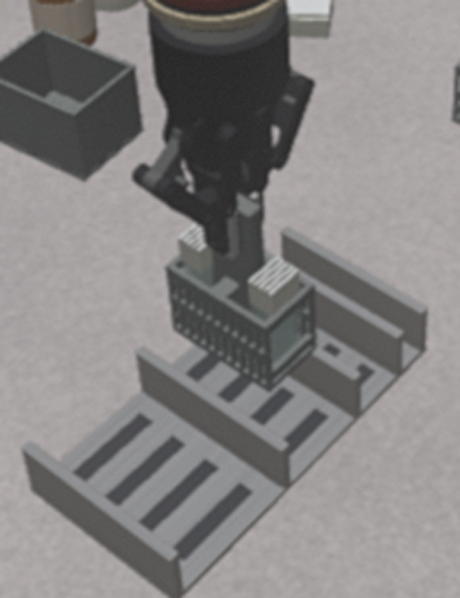

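The rack at (325,230) is centred on the lane's slot at (326,160), and the side view shows it over the 64 mm lane. I'll lower it close to the floor, then ease down to contact.

Emit:
arm_command:
  rows:
    - [1, [0, 0, 0.06], [0, 0, 0]]
    - [1, [0, 0, 0.12], [0, 0, 0]]
    - [1, [0, 0, 0.18], [0, 0, 0]]
    - [1, [0, 0, 0.24], [0, 0, 0]]
    - [1, [0, 0, 0.3], [0, 0, 0]]
    - [1, [0, 0, 0.35], [0, 0, 0]]
    - [1, [0, 0, 0.38], [0, 0, 0]]
    - [1, [0, 0, 0.38], [0, 0, 0]]
    - [1, [0, 0, 0.38], [0, 0, 0]]

```text
time_s: 10.92
position: [551.5, 200.5, 99.7]
orientation: [[0.978, -0.211, 0.001], [-0.211, -0.978, 0.0], [0.001, -0.0, -1.0]]
contact_force: [-0.1, 0.4, -2.2]
grip_width: 11.2
```

Emit:
arm_command:
  rows:
    - [1, [0, 0, 0.01], [0, 0, 0]]
    - [1, [0, 0, 0.02], [0, 0, 0]]
    - [1, [0, 0, 0.025], [0, 0, 0]]
    - [1, [0, 0, 0.025], [0, 0, 0]]

```text
time_s: 11.42
position: [551.2, 200.4, 95.4]
orientation: [[0.978, -0.21, -0.0], [-0.21, -0.978, -0.0], [-0.0, 0.0, -1.0]]
contact_force: [-0.3, 0.2, -2.2]
grip_width: 10.9
```

Emit:
arm_command:
  rows:
    - [1, [0, 0, 0.005], [0, 0, 0]]
    - [1, [0, 0, 0.01], [0, 0, 0]]
    - [1, [0, 0, 0.01], [0, 0, 0]]

```text
time_s: 11.8
position: [551.5, 200.4, 94.6]
orientation: [[0.978, -0.21, 0.0], [-0.21, -0.978, 0.0], [0.0, -0.0, -1.0]]
contact_force: [-1.3, -1.0, 2.9]
grip_width: 11.6
```

```bash
python3 - <<'E'
from h import *
o=status.get_obs();print(o['time_s'],o['position'],o['contact_force'],o['moment'])
im=snap('wrist','w6.png');s=snap('side','s6.png')
cv2.imwrite('pics/s6c.png',cv2.resize(s['color'][200:460,150:350],None,fx=2.3,fy=2.3,interpolation=cv2.INTER_CUBIC))
E
```

```text
11.8 [551.45193313 200.4200422   94.63168277] [-1.32805269 -1.01467835  2.94777847] [-0.16220043  0.37175364  0.01709087]
```

View pics/s6c.png

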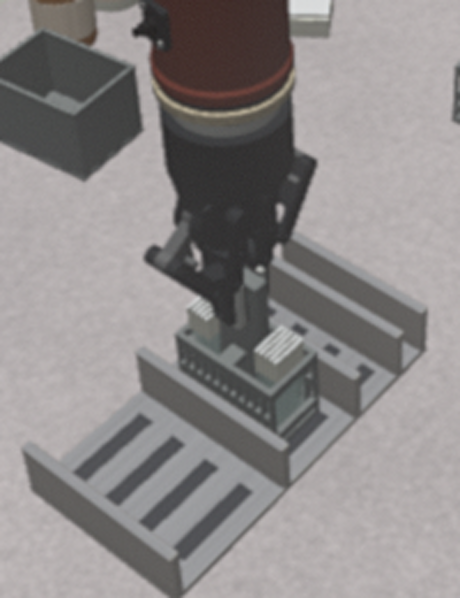

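The upward force of 3 N at z = 94.6 shows floor contact, and the picture shows the rack down between the dividers of the 64 mm lane. Releasing and retreating.

Emit:
arm_command:
  rows:
    - [0.6, [0, 0, 0], [0, 0, 0]]
    - [0.2, [0, 0, 0], [0, 0, 0]]
    - [-0.4, [0, 0, 0], [0, 0, 0]]
    - [-1, [0, 0, 0], [0, 0, 0]]
    - [-1, [0, 0, 0], [0, 0, 0]]
    - [-1, [0, 0, 0], [0, 0, 0]]
    - [-1, [0, 0, 0], [0, 0, 0]]
    - [-1, [0, 0, 0], [0, 0, 0]]
  grip_force: 20

```text
time_s: 12.9
position: [551.3, 200.4, 94.1]
orientation: [[0.978, -0.21, 0.0], [-0.21, -0.978, 0.0], [0.0, -0.0, -1.0]]
contact_force: [0.4, -0.5, 0.3]
grip_width: 85.2
```

Emit:
arm_command:
  rows:
    - [-1, [0, 0, -0.1], [0, 0, 0]]
    - [-1, [0, 0, -0.25], [0, 0, 0]]
    - [-1, [0, 0, -0.45], [0, 0, 0]]
    - [-1, [0, 0, -0.65], [0, 0, 0]]
    - [-1, [0, 0, -0.85], [0, 0, 0]]
    - [-1, [0, 0, -1], [0, 0, 0]]
    - [-1, [0, 0, -1], [0, 0, 0]]
    - [-1, [0, 0, -1], [0, 0, 0]]

```text
time_s: 13.9
position: [550.9, 200.3, 243.5]
orientation: [[0.978, -0.211, -0.001], [-0.211, -0.978, -0.0], [-0.001, 0.0, -1.0]]
contact_force: [-0.0, -0.0, -0.4]
grip_width: 85.6
```

```bash
python3 - <<'E'
from h import *
o=status.get_obs();print(o['time_s'],o['position'],o['contact_force'],o['grip_width'])
im=snap('wrist','w7.png');s=snap('side','s7.png')
E
```

```text
13.9 [550.87876495 200.30347973 243.49653225] [-0.04217447 -0.03621081 -0.35435468] 85.62900491970845
```

View pics/w7.png

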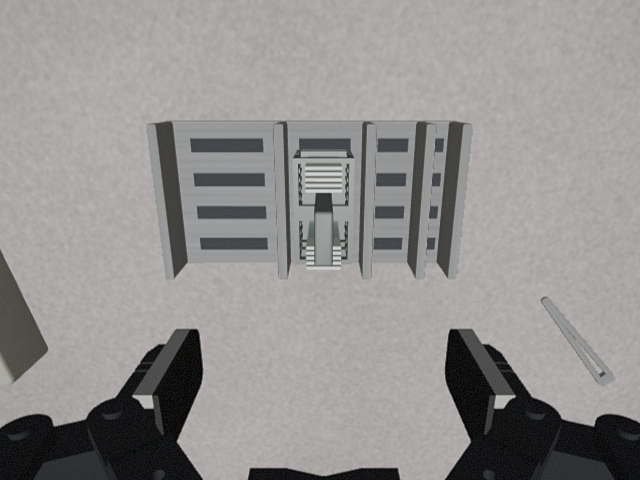

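View pics/s7.png

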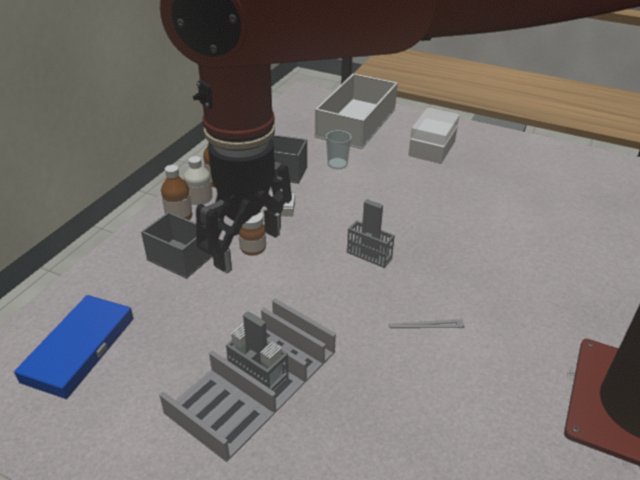

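The rack stands upright in the 64 mm lane, at (323,210) in the wrist view. The arm is clear, and the small rack is unmoved at (370,235) in the side view. I'll run a quick numeric check before handing in.

```bash
python3 - <<'E'
from h import *
im=load('w7.png')
a,b=ray(im,293,157.5,66),ray(im,355,157.5,66)
x=np.array([np.cos(np.radians(-12.2)),np.sin(np.radians(-12.2)),0]);y=np.array([-x[1],x[0],0])
c=(a+b)/2-42*x; d=c-np.array([551,199.7,66]); print('along',d@x,'lateral from lane centre',d@y,'width',np.linalg.norm(a-b))
f=[ray(im,*p,132) for p in [(316,212),(333,212),(333,264),(315,264)]]; d=np.mean(f,0)-np.array([551,199.7,132]); print('fin top along/lateral',d@x,d@y)
print('img diff small rack', np.abs(load('s7.png')['color'][195:270,340:400].astype(int)-load('s4.png')['color'][195:270,340:400]).mean(), )
print(workorder.close_job())
E
```

```text
along 0.3082435487970867 lateral from lane centre 0.4984371667957004 width 45.86086774467908
fin top along/lateral 0.7744244443269607 0.312245575820058
img diff small rack 1.7219259259259259
the job is handed in; nothing more can be done
None
```

The loaded rack is standing in the 64 mm lane of the drain stand, and I handed the job in shortly after 13.9 s on the robot's clock (limit 35 s). I gripped it by its fin, carried it over the small rack and lowered it until the force reading showed floor contact at about 3 N. Then I opened the fingers and raised the gripper about 150 mm clear.

- **Position:** in the last wrist picture the rack is within about 1 mm of the lane's centre line and of mid-length.
- **Upright and level:** the fin top and the basket rim agree to within 0.5 mm, so it stands upright. I set it along the lane using the tool's heading and did not measure its angle separately afterwards.
- **Height:** I did not measure the underside directly. Contact came at tool height 94.6 mm, and I expected about 95.
- **Small rack:** it looks the same in the side pictures as it did before and during the carry.

None of the checks failed or disagreed. The hand-in gives no verdict, so these are my own measurements.

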